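# Hold a lens arm level on its pillar while the collar is reset

## Task

The lens arm lying on the bench mat goes back on the pillar of its dissecting stand, but I first have to reset the height collar under it. Grip the arm's rail at its balance point, which depends on where the lens carriage happens to be clamped today, lift it and carry it level, and gently thread its hub down over the pillar with the rail running along the base, out over the round stage plate. Finish while still holding it there, level, with the hub about 15 mm clear above the collar and resting on nothing, and leave the collar and the things standing around where they are.

Things in the scene. Friction and masses are not known exactly. Their poses are not given: they have to be found in the camera images.
- lens_arm: The lens arm, 0.80 kg with its carriage, 340 mm long. Grey round hub (46 mm across, 44 high, upright bore 23 mm), thickened root to 80 mm, then a straight aluminium rail 18 mm wide, 20 high to 304 mm; small black knob behind the hub. Origin: hub axis at hub underside; x along the rail toward its free end, z up. Rail centre line at z = 26 mm. It lies level on hub and carriage on the mat.
- carriage (a joint): Black lens carriage on the rail (36 mm along it, 46 wide plus brass screw on +y, underside level with the hub's, 65 high with its cap). It is clamped hard (60 N). Its middle is 190 mm + this value (0 to 85 mm) from the hub axis. Carriage with cap weighs 0.38 kg, centre of mass at its middle; hub and rail without it weigh 0.42 kg, centre of mass 87 mm from the hub axis.
- carriage_mid (a point): Middle of the lens carriage, on the rail's centre line.
- stand: White dissecting stand, fixed. Base plate 255 x 90 mm, top at 16 mm, with an upright steel pillar 16 mm thick whose pointed tip is at 140 mm. Origin: pillar axis at the base's underside, on the mat; x runs along the base from the pillar to the round white stage plate (middle at 172 mm); base reaches from -43 to +213 mm in x. z up.
- collar (a joint): Dark height collar round the pillar, 32 mm across, 13 mm high, with a black screw knob on -x; clamped hard. Its top is 50 mm + this value (0 to 35 mm) above the stand's origin.
- collar_top (a point): Centre of the collar's upper face, on the pillar axis.
- oil: Loose brown dropping bottle, 27 mm across, 71 mm high, behind the mat; bystander. Origin under its centre. The mat is a fixed dark green sheet 390 x 470 mm, its top 4 mm above the desk.
- dish: Loose petri dish, 62 mm across, 15 mm high, behind the mat; bystander. Origin under its centre.
- eyepiece: Loose black spare eyepiece, 40 mm across, 41 mm high, to the right of the mat; bystander. Origin under its centre.

How it is judged:
By the outcome, as a careful person would: the job done as asked, in the order asked, and still so for the second after the job is handed in, while the arm keeps its last pose, push and grip.
It also fails if it takes over 45 s, if anything falls off the work surface, if the arm or the gripper's body presses on something with over 40 N, if the wrist force passes 120 N, or if a joint passes its speed limit or range.

## Robot

A 6-joint arm with a two-finger parallel gripper is mounted at the origin on a cart in front of the work surface, level with it; the furniture and walls round the work are solid. World frame = base frame: x ahead of the robot, y to its left, z up, the work surface at z = 0. Lengths are in m, angles in degrees, forces in N, time in s.
With the tool pointing down it reaches from about 0.325 to 0.85 m from the base axis. Payload 15.5 kg.
Tool frame: the origin (TCP) lies midway between the tips of the shut fingers; the grasp point (between the pads) lies 19 mm behind it; z points along the fingers, y is the line along which they close (so a half turn about z gives the same grasp; the last joint's range is limited). The gripper opens to 91 mm and grips with 3 to 60 N. Pads are 32 mm wide; open, the fingers measure 118 mm over their backs; the gripper's body (76 mm by 178 mm) begins 60 mm behind the grasp point.
Start: joints at [63.169, 28.281, 77.091, -0, 74.628, -5.472], TCP at [0.228, 0.582, 0.214] pointing down, gripper open.
Joint ranges: [-166.48, 166.48], [-47.26, 123.95], [12.59, 153.08], [-70.14, 250.14], [6.76, 159.57], [-176.63, 176.63]. Speed limits (degrees/s): [108.29, 108.29, 147.25, 172.46, 172.46, 172.46].

## Interface

Orientations are given as a 3x3 rotation matrix whose columns are the frame's x, y, z axes.
In Python, from bench import ctrl gives the robot as it stands. The module is installed in compiled form; this text tells all that it offers. Calls block until the motion is done:
- ctrl.goto(position, orientation): joint-space move of the TCP to a pose.
- ctrl.move_l(position, vel=0.15, ori=None, contact_N=None): straight line of the TCP; ori=None keeps the orientation; vel is the mean speed in m/s. With contact_N (N) it stops when the force on the tool has changed by that much, and returns True; else False.
- ctrl.movej(angles): joint-space move.
- ctrl.command_gripper(opening): opening from 0.0 (shut) to 1.0 (fully open); the grip force is fixed at half the most; returns when the fingers have stopped.
- ctrl.sleep(seconds).
- ctrl.ik(position, orientation): joint angles nearest the present ones, or None.
- ctrl.read_camera(name): name is "side" or "top" or "wrist"; returns the picture (384x512x3 uint8, blue, green, red); there is no depth.
- ctrl.camera_params(name): a dict with "fx", "fy", "cx", "cy" (pixels), "D" ([k1, k2, p1, p2, k3] as OpenCV has them; the pictures are not rectified), "pose" (4x4, takes a point from camera to world coordinates); the wrist camera has in their place "T_tool_cam" (4x4, takes a point from camera to tool coordinates, whose origin is the TCP and whose axes are the flange's). Camera axes: x right, y up, looking along -z (the intrinsics and any distortion apply to the point x, -y, -z); pixel columns grow to the right and rows downward; lengths in m; the calibration is good to about 2 mm. A picture is of the moment at which its call begins: read the wrist's pose just before it. camera_params takes no time and is no camera call.
A pose or a line that the arm cannot do raises ctrl.MotionError and nothing moves.
- ctrl.sign_off(): hands the job in; it is judged then, once.
Readings, each from a call of its own:
- ctrl.current_t(): time.
- ctrl.current_q(): joint angles.
- ctrl.current_dq(): joint speeds.
- ctrl.current_effort(): joint torques, N m.
- ctrl.current_tool_pos(): TCP position.
- ctrl.current_eef_rot(): TCP orientation.
- ctrl.current_contact_force(): force on the tool from outside, world axes, zero at the start.
- ctrl.current_wrist_torque(): the same for the moment, N m.
- ctrl.current_grip_width(): opening from 0.0 (shut) to 1.0 (fully open).
- ctrl.current_grasp_force(): force on a finger pad.
Only numpy, scipy, OpenCV 4.12 (cv2) and the standard library are available. Lean on these libraries where they do the work, as an engineer would, in place of code of your own. Each camera call takes 0.05 s, during which the arm holds its last target. There are 200 camera calls.

## Working session

There is one attempt and no reset: what is moved stays moved. The work goes in short steps, each a Python script; the robot and the scene stay as the last script left them, time stands still between calls to the robot, and variables do not carry over. Pictures are saved under pics/ and viewed, at most 10 in all, crops included, and the job is handed in when it is done.

```bash
mkdir -p pics; cat > h.py <<'E'
import numpy as np, cv2
from bench import ctrl
def par(n):
    p=ctrl.camera_params(n); K=np.array([[p['fx'],0,p['cx']],[0,p['fy'],p['cy']],[0,0,1.]])
    if 'pose' in p: T=np.array(p['pose'])
    else:
        W=np.eye(4); W[:3,:3]=ctrl.current_eef_rot(); W[:3,3]=ctrl.current_tool_pos(); T=W@np.array(p['T_tool_cam'])
    return K,np.array(p['D'],float),T
def ray(P,uv):
    K,D,T=P; a=cv2.undistortPoints(np.array(uv,float).reshape(-1,1,2),K,D).reshape(-1,2)
    d=np.c_[a[:,0],-a[:,1],-np.ones(len(a))]@T[:3,:3].T
    return T[:3,3],d
def onplane(P,uv,z):
    o,d=ray(P,uv); return o+d*((z-o[2])/d[:,2])[:,None]
def proj(P,X):
    K,D,T=P; c=(np.array(X,float).reshape(-1,3)-T[:3,3])@T[:3,:3]
    return cv2.projectPoints(c*[1,-1,-1],np.zeros(3),np.zeros(3),K,D)[0].reshape(-1,2)
E
python3 - <<'E'
from h import *
for n in ('top','side','wrist'):
    P=par(n); im=ctrl.read_camera(n); cv2.imwrite(f'pics/{n}0.png',im)
    cv2.imwrite(f'pics/{n}0b.png',cv2.resize(im,(800,600),interpolation=cv2.INTER_CUBIC)); print(n,P[2].round(3).tolist(),P[0][0,0],P[1])
print(ctrl.current_eef_rot(),ctrl.current_t())
E
```

```text
top [[-0.02, 0.981, -0.192, 0.383], [-0.999, -0.015, 0.03, -0.3], [0.026, 0.192, 0.981, 1.108], [0.0, 0.0, 0.0, 1.0]] 395.7963691167121 [-0.09404044  0.          0.          0.          0.        ]
side [[-0.934, 0.221, -0.282, 0.297], [-0.358, -0.597, 0.718, 0.429], [-0.009, 0.771, 0.636, 0.73], [0.0, 0.0, 0.0, 1.0]] 497.1974298757958 [-0.2032154  0.         0.         0.         0.       ]
wrist [[0.365, -0.889, -0.276, 0.149], [0.931, 0.348, 0.109, 0.613], [-0.001, -0.297, 0.955, 0.383], [0.0, 0.0, 0.0, 1.0]] 280.1848355677712 [-0.0678031  0.         0.         0.         0.       ]
[[-9.31318406e-01  3.64205797e-01 -4.06363959e-04]
 [ 3.64206010e-01  9.31318091e-01 -7.71579265e-04]
 [ 9.74404657e-05 -8.66586167e-04 -9.99999620e-01]] 0.15
```

View pics/top0b.png

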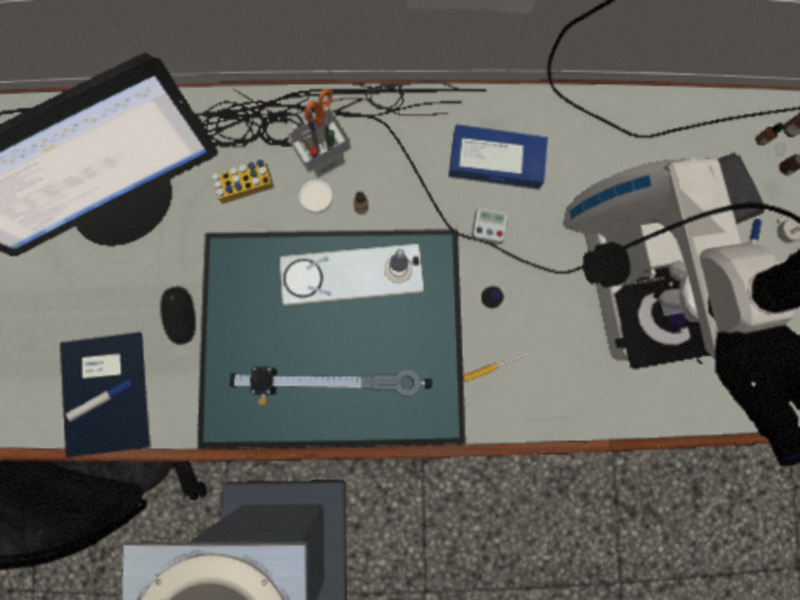

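View pics/side0b.png

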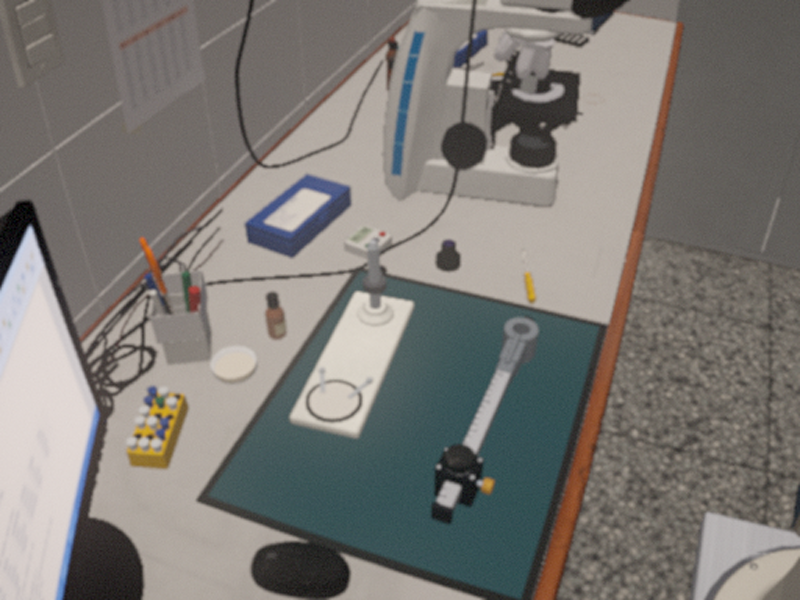

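The top view shows the hub at (408,382), the carriage at (262,380), the pillar at (399,255) and the stage at (303,278), in 800x600 pixels. The side view shows the hub at (521,328), the carriage at (460,460), the pillar tip at (374,242) and the collar at about (374,275).

```bash
python3 - <<'E'
from h import *
s=.64
T=par('top');S=par('side')
print('hub',onplane(T,[(408*s,382*s)],.048),onplane(S,[(521*s,328*s)],.048))
print('car',onplane(T,[(262*s,380*s)],.06),onplane(S,[(460*s,455*s)],.069))
print('tip',onplane(T,[(399*s,255*s)],.144),onplane(S,[(374*s,242*s)],.144))
print('stage',onplane(T,[(303*s,278*s)],.024),onplane(S,[(334*s,400*s)],.024))
print('oil',onplane(T,[(360*s,200*s)],.07),'eye',onplane(T,[(492*s,297*s)],.04))
a=cv2.imread('pics/top0.png')[140:290,130:300];cv2.imwrite('pics/t1.png',cv2.resize(a,None,fx=4,fy=4,interpolation=cv2.INTER_CUBIC)[:600])
b=cv2.imread('pics/side0.png')[145:345,180:355];cv2.imwrite('pics/s1.png',cv2.resize(b,None,fx=3,fy=3,interpolation=cv2.INTER_CUBIC)[:600])
E
```

```text
hub [[ 0.42353035 -0.34036055  0.048     ]] [[ 0.42096587 -0.3357311   0.048     ]]
car [[ 0.43033865 -0.09479297  0.06      ]] [[ 0.42849374 -0.08885739  0.069     ]]
tip [[ 0.62193256 -0.32671852  0.144     ]] [[ 0.62291956 -0.32481706  0.144     ]]
stage [[ 0.61181963 -0.15761367  0.024     ]] [[ 0.6093469  -0.15221877  0.024     ]]
oil [[ 0.74086935 -0.26212174  0.07      ]] eye [[ 0.56929651 -0.49228384  0.04      ]]
```

View pics/t1.png

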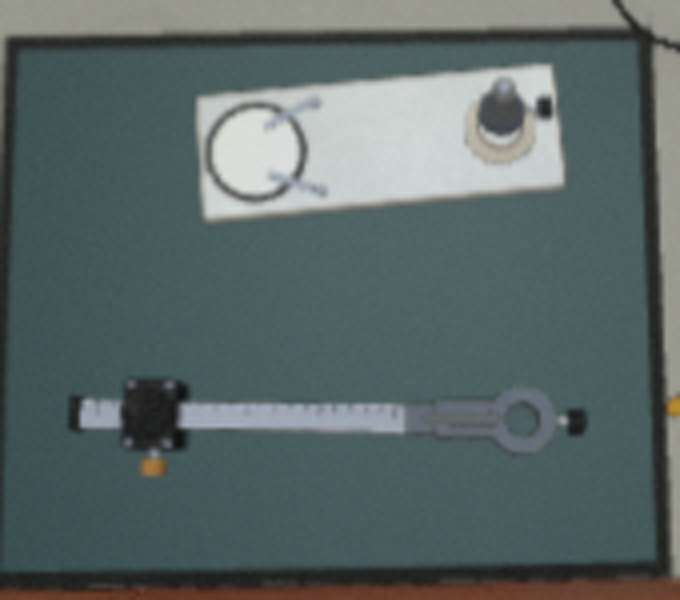

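View pics/s1.png

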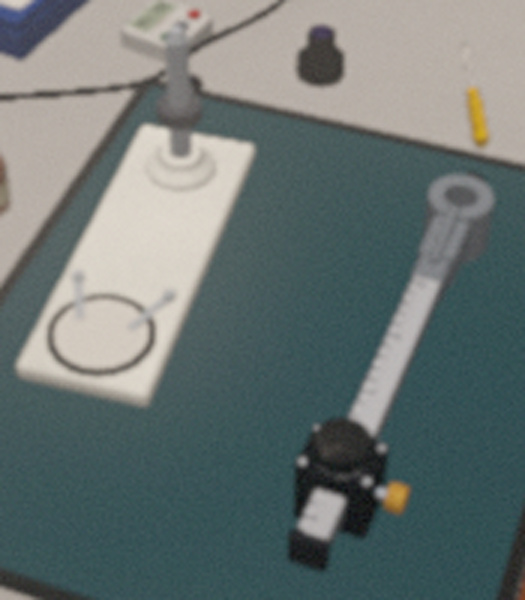

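```bash
cat >> h.py <<'E'
def R(yaw,sgn=1):  # tool x along sgn*(arm x dir), z down
    a=np.radians(yaw); x=sgn*np.array([np.cos(a),np.sin(a),0]); z=np.array([0,0,-1.]); return np.c_[x,np.cross(z,x),z]
E
python3 - <<'E'
from h import *
for s in (1,-1):
    for p,y in (((.428,-.176,.2),88.4),((.612,-.165,.172),93.7)):
        q=ctrl.ik(p,R(y,s)); print(s,None if q is None else np.round(q,1))
R0=ctrl.current_eef_rot()
try: ctrl.goto([.25,.38,.3],R0)
except ctrl.MotionError as e: print(e)
s=-1
ctrl.goto([.428,-.2,.26],R(88.4,s)); 
P=par('wrist'); np.savez('w1.npz',K=P[0],D=P[1],T=P[2]); cv2.imwrite('pics/w1.png',ctrl.read_camera('wrist'))
ctrl.goto([.612,-.19,.30],R(93.7,s))
P=par('wrist'); np.savez('w2.npz',K=P[0],D=P[1],T=P[2]); cv2.imwrite('pics/w2.png',ctrl.read_camera('wrist'))
print(ctrl.current_t(),ctrl.current_q())
a,b=cv2.imread('pics/w1.png'),cv2.imread('pics/w2.png')
cv2.imwrite('pics/w12.png',cv2.resize(np.hstack([np.rot90(a),np.rot90(b)]),None,fx=1.04,fy=1.04))
E
```

```text
1 [-29.8  16.3 100.2  -0.   63.5 -28.2]
1 [-20.5  31.3  78.7  -0.   70.1 -24.2]
-1 [-29.8  16.3 100.2  -0.   63.5 151.8]
-1 [-20.5  31.3  78.7  -0.   70.1 155.8]
4.5083 [-2.26109847e+01  2.59201520e+01  6.75545285e+01 -9.07462388e-03
  8.65825013e+01  1.53701918e+02]
```

View pics/w12.png

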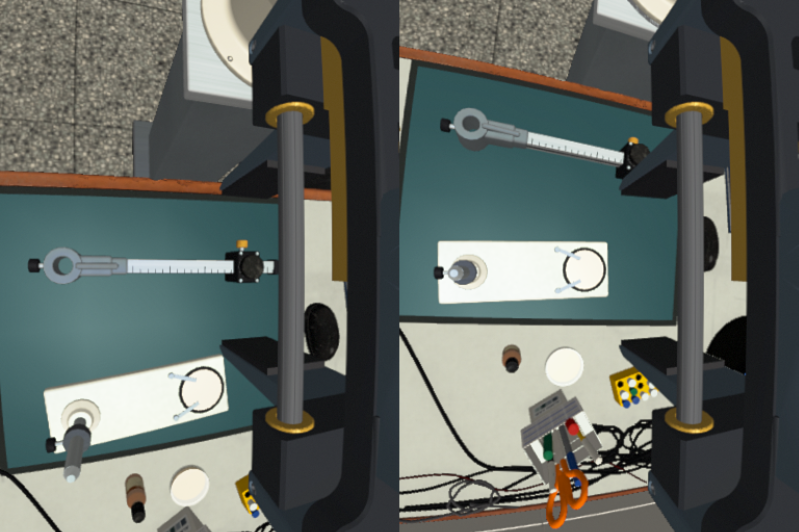

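The wrist views show the whole arm, with the hub at (66,265) and the carriage at (250,266) on the left panel. On the right panel the pillar is at (462,272) and the stage ring at (584,268). I'll zoom in on these.

```bash
python3 - <<'E'
import cv2,numpy as np
a,b=np.rot90(cv2.imread('pics/w1.png')),np.rot90(cv2.imread('pics/w2.png'))
f=lambda i,r,c,h,w: cv2.resize(np.ascontiguousarray(i[r:r+h,c:c+w]),None,fx=5,fy=5,interpolation=cv2.INTER_CUBIC)
top=f(a,225,20,60,160-4)[:, :780]
# row 1: arm hub+root ; row2: carriage | pillar
r2=np.hstack([f(a,225,205,60,70),f(b,230,30,60,86)])
cv2.imwrite('pics/z1.png',np.vstack([top,r2])); print(top.shape,r2.shape)
E
```

```text
(300, 780, 3) (300, 780, 3)
```

View pics/z1.png

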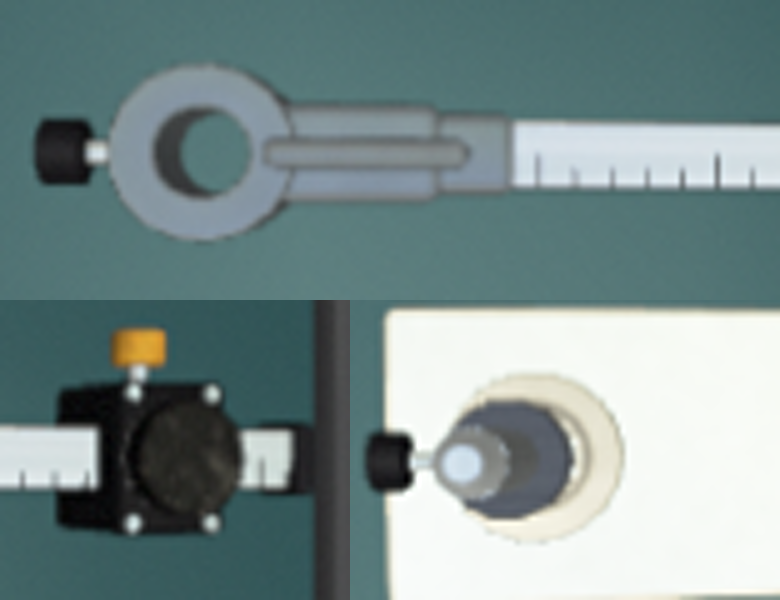

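```bash
cat > m.py <<'E'
from h import *
def L(n): d=np.load(n); return d['K'],d['D'],d['T']
A,B=L('w1.npz'),L('w2.npz')
def uv(x,y,r0,c0): # crop px -> orig
    c=c0+(x+.5)/5-.5; r=r0+(y+.5)/5-.5; return (511-r,c)
if __name__=='__main__':
    S=par('side'); T=par('top')
    hub=onplane(A,[uv(202,153,225,20)],.048)[0]; print('hub',hub, 'bore width', np.linalg.norm(np.subtract(*onplane(A,[uv(153,153,225,20),uv(250,153,225,20)],.048))))
    cap=onplane(A,[uv(188,158,225,205)],.069)[0]; r80=onplane(A,[uv(513,154,225,20)],.04)[0]
    scr=onplane(A,[uv(173.5,158.5,225,205)],.055)[0]; br=onplane(A,[uv(139,48,225,205)],.03)[0]
    end=onplane(A,[uv(304,158,225,205)],.04)[0]
    for n,p in (('cap',cap),('r80',r80),('scr',scr),('brass',br),('end',end)): print(n,p,np.linalg.norm((p-hub)[:2]),np.degrees(np.arctan2(*(p-hub)[[1,0]])))
    tip=onplane(B,[uv(460-350,162,230,30)],.144)[0]; foot=onplane(B,[uv(530-350,158,230,30)],.024)[0]
    print('tip',tip,'foot',foot)
    o,d=ray(B,[uv(513-350,159,230,30)]); d=d[0]
    t=np.dot(d[:2],tip[:2]-o[:2])/np.dot(d[:2],d[:2]); print('collar top z',(o+t*d), )
    # white base, wrist2
    for n,P,im in (('wr',B,cv2.imread('pics/w2.png')),('top',T,cv2.imread('pics/top0.png'))):
        h=cv2.cvtColor(im,cv2.COLOR_BGR2HSV); m=((h[...,2]>150)&(h[...,1]<40)).astype(np.uint8)
        if n=='wr': c0=proj(P,[[.612,-.23,.02]])[0]
        else: c0=proj(P,[[.612,-.23,.02]])[0]
        m=cv2.morphologyEx(m,cv2.MORPH_OPEN,np.ones((3,3),np.uint8))
        k,l=cv2.connectedComponents(m); i=l[int(c0[1]),int(c0[0])]
        c=max(cv2.findContours((l==i).astype(np.uint8),0,cv2.CHAIN_APPROX_NONE)[0],key=cv2.contourArea).reshape(-1,2)
        w=onplane(P,c,.02)[:,:2].astype(np.float32); (cx,cy),sz,ang=cv2.minAreaRect(w); bx=cv2.boxPoints(((cx,cy),sz,ang))
        e=max((bx[1]-bx[0],bx[2]-bx[1]),key=np.linalg.norm); e=e*np.sign(e[1])
        u=e/np.linalg.norm(e); print(n,'base c',cx,cy,sz,'yaw',np.degrees(np.arctan2(u[1],u[0])),'pillar from base',np.array([cx,cy])-u*.085)
    # side collar / tip vertical
    f=lambda x,y:(180+(x+.5)/3-.5,145+(y+.5)/3-.5)
    print('side tip',onplane(S,[f(176,32)],.144))
    for z in (.054,.06,.066,.072,.078,.084,.089): print(z,proj(S,[[*tip[:2],z]])[0],end=' ')
    print('side crop collar at y ~ ',f(179,100))
E
python3 m.py
```

```text
hub [ 0.42290918 -0.33712944  0.048     ] bore width 0.023071318863181436
cap [ 0.43070533 -0.09366736  0.069     ] 0.24358687220607297 88.16590024574822
r80 [ 0.4251528  -0.25931819  0.04      ] 0.07784358852757231 88.34838347014215
scr [ 0.43089775 -0.09110766  0.055     ] 0.2461514491800803 88.14020225062171
brass [ 0.39621636 -0.08933463  0.03      ] 0.24922836424408243 96.14827842708462
end [ 0.43216079 -0.03704291  0.04      ] 0.3002291067898713 88.23414264206068
tip [ 0.62620478 -0.32718146  0.144     ] foot [ 0.62710434 -0.32780182  0.024     ]
collar top z [ 0.6267453  -0.32708775  0.06477537]
wr base c 0.6200768947601318 -0.2427522838115692 (0.08993827551603317, 0.25230932235717773) yaw 94.515945 pillar from base [ 0.62676951 -0.32748839]
top base c 0.6206414699554443 -0.24250735342502594 (0.08828075975179672, 0.25274404883384705) yaw 94.696045 pillar from base [ 0.6276004  -0.32722201]
side tip [[ 0.62427331 -0.32263852  0.144     ]]
0.054 [239.50245839 188.15881108] 0.06 [239.42580523 185.98870937] 0.066 [239.34871317 183.80304919] 0.072 [239.27118053 181.6017148 ] 0.078 [239.19320568 179.38459029] 0.084 [239.11478703 177.15155967] 0.089 [239.04909805 175.27846657] side crop collar at y ~  (239.33333333333334, 178.0)
```

```bash
python3 - <<'E'
from m import *
b=np.rot90(cv2.imread('pics/w2.png')); s=cv2.imread('pics/side0.png')
g=lambda i,r,c,h,w,k: np.clip(cv2.resize(np.ascontiguousarray(i[r:r+h,c:c+w]),None,fx=k,fy=k,interpolation=cv2.INTER_CUBIC).astype(float)*1.6,0,255).astype(np.uint8)
cv2.imwrite('pics/z2.png',np.hstack([g(b,240,40,42,40,10)[:420],g(s,145,222,42,38,10)]))
S=par('side'); p=(.6266,-.3273)
for z in (.024,.054,.064,.074,.084,.144):
    u=proj(S,[[*p,z]])[0]; v=proj(B,[[*p,z]])[0]
    print(z,'side crop',(u[0]-222+.5)*10+400,(u[1]-145+.5)*10,'wrist crop',(v[1]-40+.5)*10,(511-v[0]-240+.5)*10, 'r16mm', np.linalg.norm(proj(B,[[p[0]+.016,p[1],z]])[0]-v)*10)
E
```

```text
0.024 side crop 582.3223201519204 542.0585422102755 wrist crop 264.8122563198733 213.80289017415237 r16mm 108.22466232570002
0.054 side crop 578.5293911114309 435.8533781863042 wrist crop 236.5858106664068 216.6805374148754 r16mm 116.30410397160715
0.064 side crop 577.2407716205436 399.6011362460007 wrist crop 226.22191922182253 217.73747544240905 r16mm 119.27154287550584
0.074 side crop 575.9398626899688 362.9147345191774 wrist crop 215.31844907010282 218.8496471631271 r16mm 122.39399941255783
0.084 side crop 574.6265888821481 325.78881270650413 wrist crop 203.83223154856523 220.02148923421714 r16mm 125.68391363038893
0.144 side crop 566.4836119876287 93.50306644060709 wrist crop 119.57135568430715 228.62518353929772 r16mm 149.8356432902559
```

View pics/z2.png

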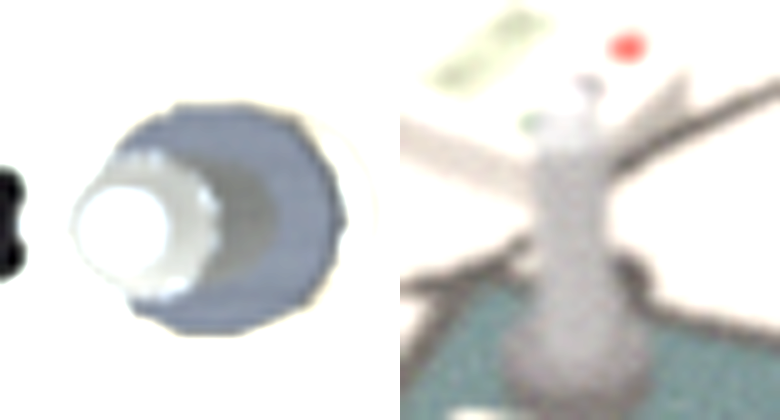

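```bash
python3 - <<'E'
from h import *
Tc=np.array(ctrl.camera_params('wrist')['T_tool_cam']); tgt=np.array([.6266,-.3273,.085]); best=None
q0=np.array(ctrl.current_q())
for el in (20,30,40,50):
  for az in range(90,271,15):   # direction from pillar to camera
    for roll in range(0,360,30):
      for dist in (.28,.34):
        e,a=np.radians([el,az]); zc=np.array([np.cos(e)*np.cos(a),np.cos(e)*np.sin(a),np.sin(e)])
        x=np.cross([0,0,1],zc); x/=np.linalg.norm(x); y=np.cross(zc,x); r=np.radians(roll)
        M=np.eye(4); M[:3,:3]=np.c_[x*np.cos(r)+y*np.sin(r),-x*np.sin(r)+y*np.cos(r),zc]; M[:3,3]=tgt+dist*zc
        W=M@np.linalg.inv(Tc); 
        if W[2,3]<.19 or W[2,2]>-.3: continue
        q=ctrl.ik(W[:3,3],W[:3,:3])
        if q is None: continue
        c=el+abs(np.array(q)-q0).max()*.3
        if best is None or c<best[0]: best=(c,el,az,roll,dist,W,q)
print(best[:5],best[5].round(3),np.round(best[6],1))
np.save('W.npy',best[5])
E
```

```text
(np.float64(48.78339779265793), 40, 255, 180, 0.34) [[-0.217 -0.966  0.14   0.601]
 [-0.813  0.258  0.523 -0.422]
 [-0.541 -0.    -0.841  0.206]
 [ 0.     0.     0.     1.   ]] [-51.9  48.2  46.9  26.5 104.4 145.3]
```

```bash
cat > s.py <<'E'
from h import *
Tc=np.array(ctrl.camera_params('wrist')['T_tool_cam']); tgt=np.array([.6266,-.3273,.085]); best=None
q0=np.array(ctrl.current_q())
for el in (20,25,30,35,40,45,50):
  for az in range(90,211,10):
    for roll in range(0,360,20):
      for dist in (.24,.28,.34,.4):
        e,a=np.radians([el,az]); zc=np.array([np.cos(e)*np.cos(a),np.cos(e)*np.sin(a),np.sin(e)])
        x=np.cross([0,0,1],zc); x/=np.linalg.norm(x); y=np.cross(zc,x); r=np.radians(roll)
        M=np.eye(4); M[:3,:3]=np.c_[x*np.cos(r)+y*np.sin(r),-x*np.sin(r)+y*np.cos(r),zc]; M[:3,3]=tgt+dist*zc
        W=M@np.linalg.inv(Tc)
        if W[2,3]<.17: continue
        q=ctrl.ik(W[:3,3],W[:3,:3])
        if q is None: continue
        c=el+abs(np.array(q)-q0).max()*.2
        if best is None or c<best[0]: best=(c,el,az,roll,dist,W,q)
print(best[:5],best[5].round(3),np.round(best[6],1))
W=best[5]
ctrl.goto(W[:3,3],W[:3,:3])
P=par('wrist'); np.savez('w3.npz',K=P[0],D=P[1],T=P[2]); im=ctrl.read_camera('wrist'); cv2.imwrite('pics/w3.png',im)
for z in (.024,.054,.064,.074,.084,.144): print(z,proj(P,[[.6266,-.3273,z]])[0])
print(ctrl.current_t())
E
python3 s.py
```

```text
(np.float64(30.20788091996691), 20, 210, 160, 0.4) [[-0.67  -0.369  0.644  0.466]
 [-0.011  0.872  0.489 -0.431]
 [-0.742  0.321 -0.588  0.184]
 [ 0.     0.     0.     1.   ]] [-73.7  41.3  82.7  49.3  84.8 164.4]
0.024 [240.22160029 155.13912026]
0.054 [246.40739906 172.31739849]
0.064 [248.54209946 178.24511688]
0.074 [250.71405921 184.27606076]
0.084 [252.9237867  190.41162974]
0.144 [267.00150872 229.49425737]
5.8833
```

View pics/w3.png

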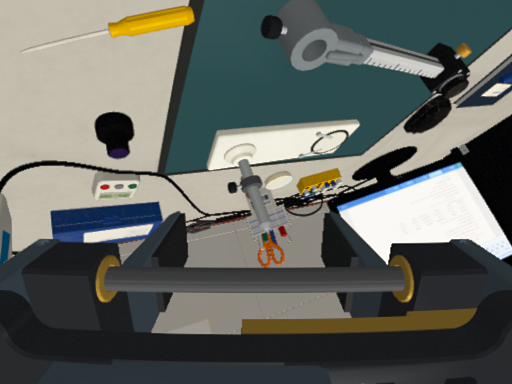

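The pillar stands at x≈250 (upside down), with the collar at about (253,186). I'll zoom in.

```bash
python3 -c "
import cv2
a=cv2.imread('pics/w3.png')[140:215,215:290];cv2.imwrite('pics/z3.png',cv2.resize(a,None,fx=8,fy=8,interpolation=cv2.INTER_CUBIC))"
```

```text
(no output)
```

View pics/z3.png

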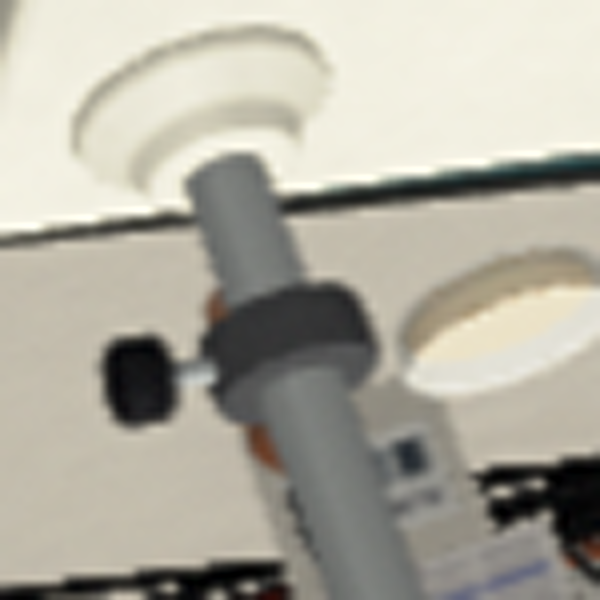

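The collar's upper face centre is at crop (297,372), which puts its top at z≈0.077. That is inside the allowed range. Next I grasp and lift.

```bash
python3 - <<'E'
from h import *
yaw=88.2; a=np.radians(yaw); hub=np.array([.4229,-.3371]); g=hub+.1625*np.array([np.cos(a),np.sin(a)])
r=R(yaw,-1)
ctrl.goto([*g,.20],r)
ctrl.move_l([*g,.011],vel=.12,contact_N=8); print(ctrl.current_tool_pos())
f0,t0=np.array(ctrl.current_contact_force()),np.array(ctrl.current_wrist_torque())
ctrl.command_gripper(0.0); print('grip',ctrl.current_grip_width()*91,ctrl.current_grasp_force())
ctrl.sleep(.2); print('f',np.array(ctrl.current_contact_force())-f0)
ctrl.move_l([*g,.051],vel=.05); ctrl.sleep(.3)
print('df',np.array(ctrl.current_contact_force())-f0,'dt',np.array(ctrl.current_wrist_torque())-t0, ctrl.current_grip_width()*91,ctrl.current_t())
np.save('ft0.npy',np.r_[f0,t0])
for n in ('side','top','wrist'): cv2.imwrite(f'pics/l_{n}.png',ctrl.read_camera(n))
E
```

```text
[ 0.42826471 -0.17483128  0.01142845]
grip 17.582455844568642 29.999966025352478
f [-3.04921726 -1.07330667  0.82366301]
df [-1.10189183  0.04677737 -9.35143725] dt [-0.01719675  0.06331843 -0.00982533] 17.712758346460035 11.3333
```

```bash
python3 - <<'E'
from h import *
p=np.array(ctrl.current_tool_pos())
ctrl.move_l([p[0],p[1],.187],vel=.12)
yaw=94.5; a=np.radians(yaw); d=np.array([np.cos(a),np.sin(a)]); pil=np.array([.6266,-.3273])
t=pil+.1625*d
ctrl.move_l([*t,.187],vel=.08,ori=R(yaw,-1)); ctrl.sleep(.5)
P=ctrl.current_tool_pos(); print(P,ctrl.current_t())
r0=np.load('ft0.npy'); print(np.array(ctrl.current_contact_force())-r0[:3],np.array(ctrl.current_wrist_torque())-r0[3:])
out=[]
for n in ('top','side'):
    im=ctrl.read_camera(n); cv2.imwrite(f'pics/h_{n}.png',im)
    c=proj(par(n),[[*pil,.2236]])[0].round().astype(int); print(n,c, proj(par(n),[[*pil,.144]])[0])
    x0,y0=c[0]-25,c[1]-25
    k=cv2.resize(im[y0:y0+75,x0:x0+50],None,fx=8,fy=8,interpolation=cv2.INTER_CUBIC); out.append(k); print(x0,y0)
cv2.imwrite('pics/hv.png',np.hstack(out))
E
```

```text
[ 0.61385582 -0.16529729  0.18699636] 15.7417
[-0.5187052  -0.13152401 -7.30987517] [-0.07186093  0.07834225 -0.06139487]
top [256 153] [255.55516376 161.39070468]
231 128
side [237 120] [238.1483612  153.85030664]
212 95
```

View pics/hv.png

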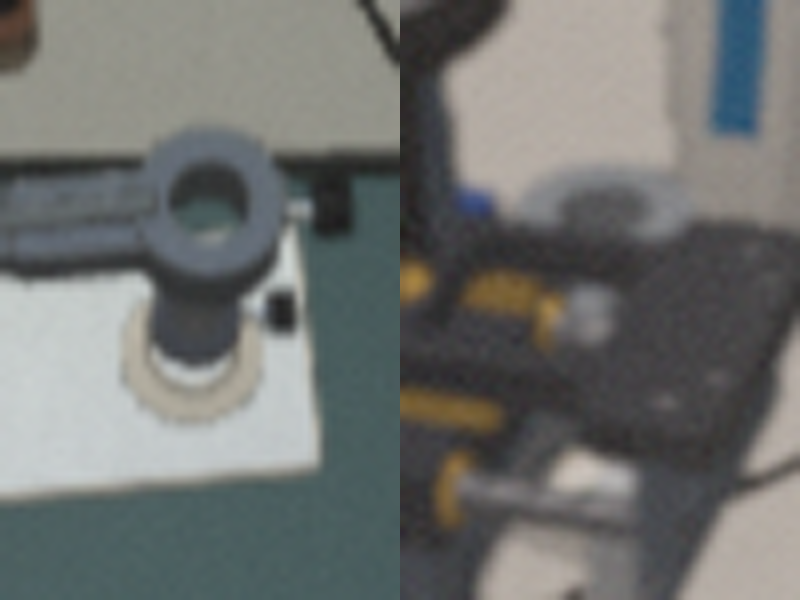

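The top panel shows the hub ring centred at about (211,196) over the pillar. In the side panel the ring is at (607,203), seen beyond the gripper.

```bash
python3 - <<'E'
from h import *
T=par('top');S=par('side')
im=cv2.imread('pics/h_top.png'); g=cv2.cvtColor(im[128:203,231:281],cv2.COLOR_BGR2GRAY); g=cv2.resize(g,None,fx=8,fy=8,interpolation=cv2.INTER_CUBIC)
print(cv2.HoughCircles(g,cv2.HOUGH_GRADIENT,1,30,param1=60,param2=25,minRadius=55,maxRadius=85))
hz=.187-.0074+.044
print('top hub',onplane(T,[(256.94,152.06)],hz),'top tip',onplane(T,[(255.6,160.6)],.144))
print('side hub',onplane(S,[(237.4,119.9)],hz),'side tip',onplane(S,[(238.3,155.3)],.144))
# measured at rest, same cameras
t=onplane(T,[(130+525.5/4-.5,140+419.5/4-.5)],.048); print('top hub rest',t)
E
```

```text
None
top hub [[ 0.62870833 -0.32865333  0.2236    ]] top tip [[ 0.62864405 -0.32745287  0.144     ]]
side hub [[ 0.62652614 -0.32916027  0.2236    ]] side tip [[ 0.6243809  -0.32272249  0.144     ]]
top hub rest [[ 0.42381998 -0.3397157   0.048     ]]
```

```bash
python3 - <<'E'
from h import *
p=np.array(ctrl.current_tool_pos()); F=lambda:np.array(ctrl.current_contact_force())
p[1]+=.0015
ctrl.move_l(p,vel=.02); ctrl.sleep(.3); f=F(); t=np.array(ctrl.current_wrist_torque())
for z in (.160,.148,.136,.124):
    c=ctrl.move_l([p[0],p[1],z],vel=.025,contact_N=5); ctrl.sleep(.15)
    print(z,c,np.array(ctrl.current_tool_pos()).round(4),(F()-f).round(2),(np.array(ctrl.current_wrist_torque())-t).round(3),round(ctrl.current_t(),2))
    if c: break
E
```

```text
0.16 False [ 0.6139 -0.1638  0.1602] [-0.52  0.59 -0.14] [-0.021 -0.016  0.046] 17.77
0.148 False [ 0.6139 -0.1638  0.1482] [ 0.72  0.83 -0.05] [-0.053 -0.072  0.06 ] 18.56
0.136 False [ 0.614  -0.1638  0.1362] [ 1.    0.75 -0.05] [-0.015  0.01   0.012] 19.34
0.124 False [ 0.6139 -0.1639  0.1242] [0.57 0.53 1.58] [-0.093  0.032  0.063] 20.12
```

```bash
python3 - <<'E'
from h import *
p=np.array(ctrl.current_tool_pos()); F=lambda:np.array(ctrl.current_contact_force())
f=F()
c=ctrl.move_l([p[0],p[1],.0994],vel=.025,contact_N=5); ctrl.sleep(.4)
p=np.array(ctrl.current_tool_pos()); print(c,p.round(4),(F()-f).round(2),np.array(ctrl.current_wrist_torque()).round(3),ctrl.current_t())
T=par('top'); ims=[]
for i in range(6): ims.append(ctrl.read_camera('top').astype(float))
im=np.mean(ims,0); g=im.mean(2); cv2.imwrite('pics/f_top.png',im)
zh=p[2]-.0074+.044
c=proj(T,[[.6266,-.3273,zh]])[0]; ct=proj(T,[[.6266,-.3273,.144]])[0]; print('pred hub top',c,'tip',ct,'r bore px',np.linalg.norm(proj(T,[[.6266,-.3158,zh]])[0]-c))
x,y=c.round().astype(int); print(x-12,y-12); print(g[y-12:y+13,x-12:x+13].astype(int))
E
```

```text
False [ 0.614  -0.1639  0.0994] [ 0.24 -0.41 -1.73] [0.149 0.11  0.016] 21.6583
pred hub top [255.48015312 162.16449302] tip [255.55516376 161.39070468] r bore px 4.5461315378461755
243 150
[[ 59  58  58  59  59  59  59  58  60  65  67  66  65  67  66  65  67  66
   66  66  66  67  65  65  66]
 [ 80  80  79  80  80  79  80  80  80  82  84  83  83  82  83  82  82  82
   82  81  82  81  82  82  81]
 [ 88  88  87  88  87  89  88  89  89  89  89  89  89  90  89  88  88  87
   88  87  88  86  87  88  86]
 [ 90  89  89  89  88  89  89  88  90  92  96  99 100 100  99  94  91  88
   89  87  87  87  87  87  88]
 [ 91  89  89  89  89  90  88  86  96 103 107 110 110 110 109 105 100  93
   89  88  87  88  88  87  88]
 [ 89  89  89  89  90  88  86  98 106 111 113 113 113 113 113 113 109 105
   96  93 100 101  99  95  97]
 [ 90  89  89  89  90  89  98 109 110 113 113 113 111 112 113 112 112 112
  109 115 153 164 162 162 149]
 [ 92  86  87  95 101 102 108 110 112 111 105  95  90  91 102 109 112 112
  112 118 149 194 199 198 180]
 [113 115 118 112 112 111 111 111 111  96  79  71  69  72  80  88 108 
[... 1133 characters left out ...]
2 112 111 110 109  97  82
   68  73 133 142 111 103 115]
 [115 118 136 130 140 106  64  56  63  76  81  87  93  93  88  81  70  59
   64 106 165 186 179 177 179]
 [180 181 186 172 171 151  90  63  55  56  58  62  68  66  61  57  54  62
  102 147 175 201 203 203 203]
 [204 204 201 179 176 170 126 105  75  59  57  54  55  54  57  62  68  87
  146 167 177 203 206 205 204]
 [207 206 203 172 174 174 146 135 134 101  92  80  72  78  94 112 127 127
  165 172 176 203 207 204 204]
 [207 207 202 167 176 175 165 143 158 168 171 166 148 164 169 152 142 153
  170 172 167 201 206 204 205]][ WARN:0@3.408] global loadsave.cpp:1063 imwrite_ Unsupported depth image for selected encoder is fallbacked to CV_8U.
```

```bash
python3 - <<'E'
from h import *
p=np.array(ctrl.current_tool_pos()); p[1]-=.0008
ctrl.move_l(p,vel=.01); ctrl.sleep(.6)
print(ctrl.current_tool_pos(),ctrl.current_contact_force(),ctrl.current_grip_width()*91,ctrl.current_grasp_force(),ctrl.current_t())
print(ctrl.sign_off())
E
```

```text
[ 0.6139144  -0.16468171  0.09939789] [-0.38702799 -0.69326714 -7.99094601] 17.77850170121594 29.998648166656494 22.8083
the job is handed in; nothing more can be done
None
```

I handed the job in at about 23 s: the lens arm is held on the pillar by its balance point, hub an estimated 15 mm (give or take about 2 mm) above the collar, rail out over the stage plate. The last top view showed the pillar inside the bore, the wrist carried only the arm's weight, and nothing but the arm was touched; level I judged from the hub's height at hover, before lowering, and did not re-check.

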